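# Erect a slide case and hold its lid's hinge knuckle in line for the pin

## Task

Set up the fold-up wooden slide case on the lab bench: first swing both of its drooping end panels fully upright. Then pick up the loose lid by its black handle and hold it level over the case, with its brass knuckle midway between the two dark knuckles on the case's back wall and all three holes in line, so that a colleague could push the hinge pin through; finish while still holding the lid there, carried by the gripper alone and touching no part of the case. Leave the pin and everything else on the bench where it is.

Things in the scene. Friction and masses are not known exactly. Their poses are not given: they have to be found in the camera images.
- case: Fold-up plywood slide case, fixed to the bench, left or right of the lid. Origin: centre of its underside. Floor 120 (x) by 100 (y), 6 thick. Front wall (x -60 to -54) and back wall (x 54 to 60) stand 70 high; hinged panels close the two ends (y 50 and -50). Slides inside reach up to 46. On the back wall's outside stand two dark steel knuckles, see case_eye. Sizes in mm.
- case_eye (a point): On the axis of the case's two knuckle holes, midway between the knuckles: (66, 0, 88) mm in the case frame; axes parallel to the case's, y along the holes. Each knuckle is a tube 20 mm outside, 12 mm hole, 25 long, at y 20 to 45 and -45 to -20: the gap between them is 40 mm.
- left_panel (a joint): Angle (rad) of the end panel at the case's +y end: 0 flat outwards, 1.571 upright (hard stop). 106 (x) by 62 long by 5 mm, blue free edge, hinge line y 50, z 6 mm of the case. Starts leaning out at 0.5 to 0.9; a stiff hinge (0.035 N m) keeps it where left. Raise it by pushing its free edge up and inwards along its arc; a level push can bind. Upright: outer face at y 50, top at z 68.
- right_panel (a joint): The same for the mirror-image end panel at the case's -y end (hinge line y = -50, z = 6 mm): 0 flat outwards, 1.571 upright.
- left_edge (a point): Middle of the free edge of the left (+y) panel, 62 mm from its hinge line.
- right_edge (a point): Middle of the free edge of the right (-y) panel, 62 mm from its hinge line.
- lid: Loose lid, 0.12 to 0.22 kg, flat on the bench, handle up. Origin: centre of the underside of its wooden plate, 116 (x) by 108 (y) by 6 mm. Black rib handle at the middle: 14 thick (x), 60 long (y), z 6 to 38. One brass knuckle at its +x edge, see lid_eye. In place, the lid's x and y axes point like the case's and its plate hangs 8 mm clear above the case walls.
- lid_eye (a point): Centre of the lid's knuckle hole: (75, 0, 10) mm in the lid frame; axes parallel to the lid's, y along the hole. The knuckle is a tube 20 mm outside, 12 mm hole, 30 mm long (y -15 to 15), on a brass tongue.
- lid_handle (a point): Grip point of the lid's handle: at (0, 0, 24) mm in the lid frame.
- dish: Bystander: shallow blue dish 70 x 130 x 16 mm holding the hinge pin. Origin: centre of its underside.
- pin: Bystander: steel hinge pin, 7 mm thick, 98 mm long, square head, lying in the dish.
- rack: Bystander: wooden test-tube rack, 70 x 200 mm, 90 mm high, tubes to 166 mm. Origin: centre of its underside.
- pipette_jar: Bystander: glass jar, 80 mm across, of plastic pipettes, 190 mm high in all. Origin: centre of its underside.
- petri: Bystander: two stacked glass dishes, 92 mm across, 28 mm high. Origin: centre of the underside.
- reagent: Bystander: amber bottle, 60 mm across, 130 mm high. Origin: centre of its underside.
- spatula: Bystander: small spatula 160 mm long, lying flat close to the robot.
- stain_jar: Bystander: small glass jar, 56 mm across, 70 mm high. Origin: centre of its underside.
Things that resemble listed ones, but are neither listed nor needed, are in the scene too. Leave any turquoise look-alike of the lid alone.

How it is judged (in metres and radians):
On the way, in this order (a step that is already met when the one before it is completed fails the run):
1. both end panels of the case stand upright (value of joint each of left_panel, right_panel above 1.45 rad and height (world z) of lid below 0.03 m), for 0.2 s.
2. the lid is lifted off the bench in the gripper (height (world z) of lid above 0.04 m and contact force between the fingers and lid above 1 N), for 0.2 s.
At the end, for the whole second after the job is handed in: Panels above 1.45 rad; lid hole centre within 4.5 mm of the case hole axis fore-aft and in height, within 6 mm of mid-gap; axes within 0.08 rad; lid level within 0.14 rad, over the case, under 20 mm/s, gripped (over 1 N), pressing the case under 0.5 N; bystanders moved under 25 mm (value of joint each of left_panel, right_panel above 1.45 rad and x of lid_eye in the frame of case_eye between -0.0045 and 0.0045 m and z of lid_eye in the frame of case_eye between -0.0045 and 0.0045 m and y of lid_eye in the frame of case_eye between -0.006 and 0.006 m and x of lid in the frame of case_eye below -0.05 m and angle between the y axis of lid_eye and the y axis of case_eye, either way round below 0.08 rad and angle between lid's own z axis and vertical below 0.14 rad and contact force between the fingers and lid above 1 N and contact force between lid and case below 0.5 N and linear speed of lid below 0.02 m/s); the arm keeps its last pose, push and grip.
It fails at once if a bystander is moved more than 25 mm (distance of any of dish, pin, rack, pipette_jar, petri, reagent, spatula, stain_jar from where it was at the start of the episode above 0.025 m).
It also fails if it takes over 61 s, if anything falls off the work surface, if the arm or the gripper's body presses on something with over 40 N, if the wrist force passes 120 N, or if a joint passes its speed limit or range.

## Robot

A 6-joint arm with a two-finger parallel gripper is mounted at the origin on the work surface. World frame = base frame: x ahead of the robot, y to its left, z up, the work surface at z = 0. Lengths are in m, angles in degrees, forces in N, time in s.
With the tool pointing down it reaches from about 0.3 to 0.85 m from the base axis. Payload 4.2 kg.
Tool frame: the origin (TCP) lies midway between the tips of the shut fingers; the grasp point (between the pads) lies 19 mm behind it (robot.pinch_z is the distance from the TCP to the grasp point, in m); z points along the fingers, y is the line along which they close (so a half turn about z gives the same grasp; the last joint's range is limited). The gripper opens to 91 mm and grips with 3 to 60 N. Pads are 32 mm wide; open, the fingers measure 118 mm over their backs; the gripper's body (76 mm by 178 mm) begins 60 mm behind the grasp point.
Start: joints at [-65.604, 18.312, 89.639, -0, 72.044, -1.146], TCP at [0.248, -0.519, 0.214] pointing down, gripper open.
Joint ranges: [-177.97, 177.97], [-48.28, 115.42], [12.27, 149.76], [-77.06, 257.06], [2.81, 150.46], [-146.56, 146.56]. Speed limits (degrees/s): [147.25, 147.25, 180, 180, 180, 180].

## Interface

Orientations are given as a 3x3 rotation matrix whose columns are the frame's x, y, z axes.
In Python, from station import robot, viewer, ticket gives the robot as it stands.
- The arm moves only by the tool arm_command, never from a script. Its argument "commands" is a list of rows, each a list of 2 entries, a list of its own where there are three numbers: the shift along the tool's x, y, z in units of 30 mm (1.0 is 30 mm), then the turn, a rotation vector about the tool's x, y, z in units of 8 degrees (1.0 is 8 degrees). A call has exactly 8 rows; each row is the pose to reach, as a shift and turn from the pose commanded when the call began, along the tool's axes at that moment; what a row does not reach only later rows make up. A row lasts 1/10 s, in which the tool goes at most 50 mm and 8.59 degrees, less where a joint would pass 70% of its speed; a pose out of reach is approached as far as the arm can. A call with a gripper value outside its range is refused whole. "jaw" is the opening, from 0 (shut) to 1 (fully open), set as the call begins (left out, the last holds). The fingers move at their own pace and stop on an object; "force" is the grip in N (left out, the last holds). Time passes only in rows, so rows that repeat a pose let the fingers close, or fill a call up. It gives the time, the measured TCP pose, the force, the opening and the grip force at its end, in the units of the state.
- robot.get_obs(): the state, without advancing time (a new reading comes with each control period).
- viewer.read_camera(name): name is "scene" or "top" or "wrist"; returns (picture, depth): 400x640x3 uint8, blue, green, red; 400x640 float32, m along the optical axis (not along the pixel's ray), 0 where there is no reading.
- viewer.camera_info(name): a dict with "fov_y" (degrees; the focal length in pixels is half the picture's height over the tangent of half this angle, whatever the lens; pixels are square), "cx", "cy" (the principal point, pixels), "world_to_cam" (4x4, takes a point from world to camera coordinates); the wrist camera has in their place "mount" (4x4, takes a point from camera to tool coordinates, whose origin is the TCP and whose axes are the flange's). Camera axes: x right, y up, looking along -z (the intrinsics and any distortion apply to the point x, -y, -z); pixel columns grow to the right and rows downward; lengths in m; the calibration is good to about 2 mm. The wrist camera is an equidistant fisheye: a pixel r from the principal point sees the ray r / f radians off the axis. A picture is of the moment at which its call begins: read the wrist's pose just before it. camera_info takes no time and is no camera call.
- ticket.hand_in(): hands the job in; it is judged then, once.
The state is a dict: "t": time; "joint_positions": joint angles; "qvel": joint speeds; "joint_torque": joint torques, N m; "tcp_pos": TCP position; "ee_rot": TCP orientation; "wrist_force": force on the tool from outside, world axes, zero at the start; "ft_torque": the same for the moment, N m; "gripper_width": finger opening in m; "grip_force": force on a finger pad.
Only numpy, scipy, OpenCV 4.12 (cv2) and the standard library are available. Lean on these libraries where they do the work, as an engineer would, in place of code of your own. Each camera call takes 0.05 s, during which the arm holds its last target. There are 200 camera calls.

## Working session

There is one attempt and no reset: what is moved stays moved. The work goes in short steps, Python scripts to look and compute and a tool call to move; the robot and the scene stay as the last step left them, time stands still between calls to the robot, and variables do not carry over. Pictures are saved under pics/ and viewed, at most 10 in all, crops included, and the job is handed in when it is done.

Besides the shell and the picture viewer there is one more tool, called after ">>>" as name(argument=value, ...) on one line, values as JSON. arm_command: Moves the arm, as the interface text tells. Its arguments: {"type":"object","properties":{"commands":{"type":"array"},"jaw":{"type":"number"},"force":{"type":"number"}},"required":["commands"]}

```bash
ls; mkdir -p pics; cat > h.py <<'E'
import numpy as np, cv2
from station import robot, viewer, ticket
def info(n):
    i=viewer.camera_info(n); f=200/np.tan(np.radians(i['fov_y']/2)); return i,f
def cloud(n):
    img,d=viewer.read_camera(n); i,f=info(n)
    v,u=np.mgrid[0:400,0:640]
    X=(u-i['cx'])/f*d; Y=-(v-i['cy'])/f*d
    P=np.stack([X,Y,-d,np.ones_like(d)],-1)@np.linalg.inv(np.array(i['world_to_cam'])).T
    return img,d,P[...,:3]
E
python3 - <<'E'
from h import *
for n in ('top','scene'):
    img,d,P=cloud(n); cv2.imwrite(f'pics/{n}0.png',img); np.savez(f'{n}0.npz',img=img,d=d,P=P)
    i=viewer.camera_info(n);print({k:v for k,v in i.items()})
print(viewer.camera_info('wrist')); print(robot.get_obs())
E
```

```text
pics
{'fov_y': 52.09296125497727, 'cx': 317.85471439982854, 'cy': 204.4266011722736, 'world_to_cam': array([[ 0.00149111, -0.99985823,  0.01677183, -0.02766116],
       [ 0.99863142,  0.00236567,  0.05224643, -0.53598863],
       [-0.0522787 ,  0.01667097,  0.99849337, -1.33807552],
       [ 0.        ,  0.        ,  0.        ,  1.        ]])}
{'fov_y': 54.30310700229449, 'cx': 315.17995393187334, 'cy': 196.8002182789385, 'world_to_cam': array([[-0.19716655,  0.98031602,  0.01028856,  0.1218041 ],
       [-0.57089158, -0.12333985,  0.81170813,  0.2248499 ],
       [ 0.79699947,  0.15416804,  0.58397265, -1.73464703],
       [ 0.        ,  0.        ,  0.        ,  1.        ]])}
{'fov_y': 65.70646984690485, 'cx': 320.1425500226113, 'cy': 197.10393448050726, 'mount': array([[-7.34743927e-04,  9.69847208e-01,  2.43712645e-01,
         6.92239251e-02],
       [ 9.99999690e-01,  6.43982173e-04,  4.52087284e-04,
        -9.74873164e-05],
       [ 2.81508991e-04,  2.43712902e-01, -9.69847381e-01,
        -1.71300769e-01],
       [ 0.00000000e+00,  0.00000000e+00,  0.00000000e+00,
         1.00000000e+00]])}
{'t': 0.1, 'joint_positions': array([-6.56040438e+01,  1.83491429e+01,  8.96971981e+01,  1.18872084e-05,
        7.20461454e+01, -1.14493042e+00]), 'qvel': array([ 0.03996478, -0.10404881, -0.29733251, -0.01720172, -0.0806122 ,
        0.02338461]), 'joint_torque': array([ 4.86750978e-04, -4.13334024e+01, -2.32510096e+01,  7.28785736e-02,
        4.21461754e-02, -5.59834052e-05]), 'tcp_pos': array([ 0.2477402 , -0.51840022,  0.21320772]), 'ee_rot': array([[ 9.02277878e-01,  4.31154482e-01, -6.66546388e-04],
       [ 4.31154996e-01, -9.02276681e-01,  1.47014690e-03],
       [ 3.24511645e-05, -1.61386583e-03, -9.99998697e-01]]), 'wrist_force': array([-0.6797317 , -0.0874818 , -0.75095756]), 'ft_torque': array([-0.00684418,  0.01731753,  0.01850926]), 'grip_force': 0.0, 'gripper_width': 0.09168395180677062}
```

View pics/top0.png

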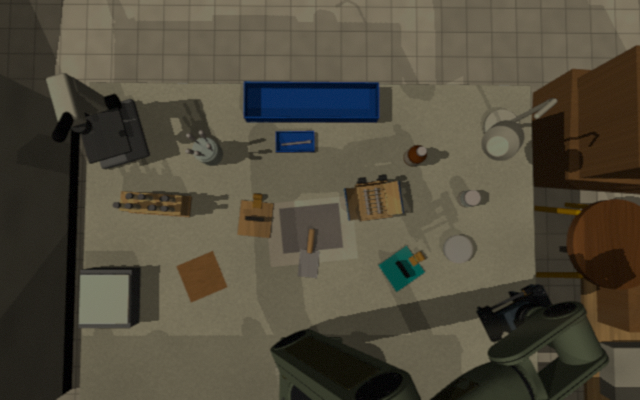

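View pics/scene0.png

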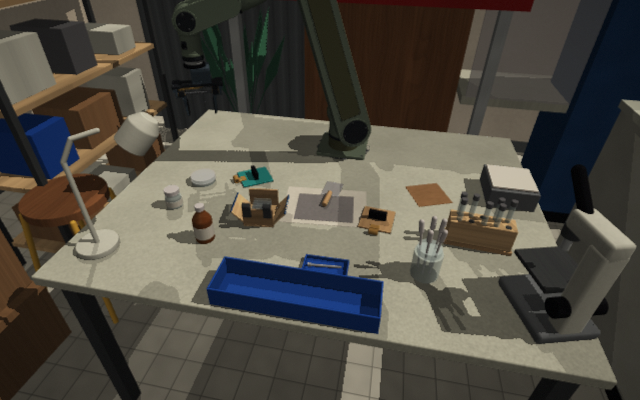

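The top view shows the case at (378,199) with its dark knuckles at the top. The lid candidates are the wooden plate with black handle and brass knuckle at (256,217), the turquoise look-alike at (402,268), and a plain board at (202,276). The wooden one at (256,217) fits the description. I'll confirm it in a crop.

```bash
python3 - <<'E'
from h import *
z=np.load('top0.npz'); img=z['img'];P=z['P']
a=cv2.resize(img[165:235,335:425],None,fx=6,fy=6,interpolation=cv2.INTER_CUBIC)
b=cv2.resize(img[185:255,225:285],None,fx=6,fy=6,interpolation=cv2.INTER_CUBIC)
c=np.hstack([a,b[:, :360]])
c=np.clip(c.astype(float)*1.8,0,255).astype(np.uint8)
c=cv2.resize(c,None,fx=0.88,fy=0.88); print(c.shape)
cv2.imwrite('pics/crop0.png',c)
for n,(u,v) in dict(case=(378,199),lid=(248,210),handle=(256,217),turq=(402,268),dish=(296,142),rack=(153,203),pip=(205,150),petri=(459,249),reag=(417,155),stain=(472,198),spat=(310,262),kn1=(364,181),kn2=(383,179),plate_spat=(311,240)).items(): print(n,P[v,u].round(3))
E
```

```text
(370, 792, 3)
case [ 0.555 -0.227  0.006]
lid [0.518 0.205 0.003]
handle [0.494 0.174 0.035]
turq [ 0.33  -0.298  0.039]
dish [0.744 0.046 0.015]
rack [0.535 0.486 0.088]
pip [0.699 0.324 0.103]
petri [ 0.391 -0.487  0.032]
reag [ 0.685 -0.332  0.11 ]
stain [ 0.555 -0.517  0.072]
spat [ 0.346 -0.001  0.002]
kn1 [ 0.605 -0.169  0.099]
kn2 [ 0.612 -0.23   0.091]
plate_spat [ 0.419 -0.004  0.021]
```

View pics/crop0.png

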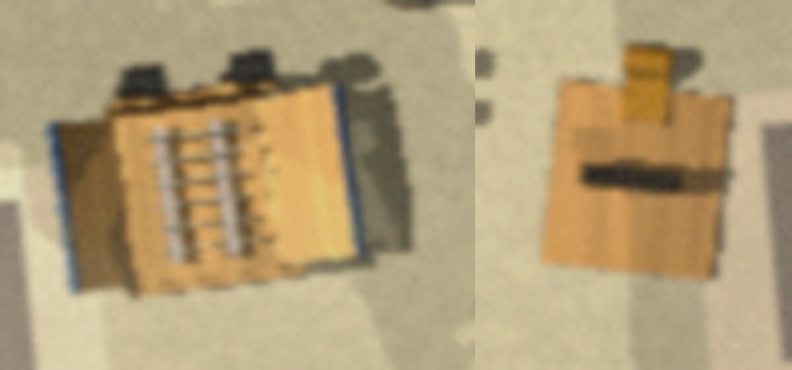

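The crop confirms it. Left is the case with blue-edged panels and two dark knuckles at crop (145,80) and (250,67). Right is the wooden lid with a brass knuckle at crop (648,85) and a black handle, so that's the real lid. Next is a rough pose from depth, then a close look with the wrist camera.

```bash
cat >> h.py <<'E'
from scipy.spatial.transform import Rotation as Ro
def down(yaw):  # tool x at yaw (deg), tool z down
    c,s=np.cos(np.radians(yaw)),np.sin(np.radians(yaw))
    return np.array([[c,s,0],[s,-c,0],[0,0,-1.]])
def goto(pos,R,o=None):
    o=o or robot.get_obs(); R0=np.array(o['ee_rot'])
    sh=R0.T@(np.array(pos)-o['tcp_pos'])/0.03
    tu=np.degrees(Ro.from_matrix(R0.T@R).as_rotvec())/8
    print('shift',sh.round(2),'turn',tu.round(2), 'rows',np.ceil(np.linalg.norm(sh)*30/50),np.ceil(np.linalg.norm(tu)*8/8.59))
E
python3 - <<'E'
from h import *
z=np.load('top0.npz'); img=z['img'];P=z['P']
hsv=cv2.cvtColor(img,cv2.COLOR_BGR2HSV)
m=cv2.inRange(hsv,(100,110,30),(130,255,255)); 
n,l,st,c=cv2.connectedComponentsWithStats(m)
for i in range(1,n):
    x,y,w,h,a=st[i]
    if a>8 and 330<c[i][0]<430: 
        q=P[l==i]; print(c[i].round(1),a,np.median(q,0).round(3), q[np.argmin(q[:,0])].round(3), q[np.argmax(q[:,0])].round(3))
b=cv2.inRange(hsv,(0,0,0),(180,255,45)); 
n,l,st,c=cv2.connectedComponentsWithStats(b)
for i in range(1,n):
    if st[i][4]>15 and 230<c[i][0]<430 and 160<c[i][1]<235:
        q=P[l==i]; print('dark',c[i].round(1),st[i],np.median(q,0).round(3))
s=P[...,2]; w=(s>0.05)&(s<0.085); w[:,:335]=0;w[:,420:]=0;w[:165]=0;w[235:]=0
q=P[w]; print(len(q)); 
r=cv2.minAreaRect(q[:,:2].astype(np.float32)*1000); print(r)
goto((0.55,-0.2,0.25),down(6.5))
E
```

```text
dark [382.1 178. ] [377 175  11   8  47] [ 0.615 -0.227  0.095]
dark [362.2 180.7] [358 178  10   7  43] [ 0.605 -0.163  0.096]
dark [399.6 184.1] [399 180   2  10  16] [ 0.603 -0.301  0.001]
dark [346.4 194.6] [345 189   3  13  16] [ 0.566 -0.118  0.05 ]
dark [255.2 218.3] [246 217  18   4  60] [0.49  0.174 0.037]
301
((552.6417236328125, -203.4303436279297), (129.4495391845703, 183.16738891601562), 8.164801597595215)
shift [13.67 -5.23 -1.22] turn [-0.01  0.    2.38] rows 9.0 3.0
```

>>> arm_command(commands=[[[1.5,-0.6,-0.2],[0,0,0.3]],[[3.1,-1.2,-0.4],[0,0,0.6]],[[4.7,-1.8,-0.6],[0,0,0.9]],[[6.2,-2.4,-0.8],[0,0,1.2]],[[7.8,-3,-1],[0,0,1.5]],[[9.4,-3.6,-1.1],[0,0,1.8]],[[11,-4.2,-1.2],[0,0,2.1]],[[12.5,-4.8,-1.2],[0,0,2.1]]], jaw=0, force=10)

```text
t: 0.9
tcp_pos: [0.5221, -0.2291, 0.2501]
ee_rot: [[0.988, 0.151, 0.0], [0.151, -0.988, -0.0], [0.0, 0.0, -1.0]]
wrist_force: [0.7, -1.1, 0.2]
gripper_width: 0.0302
grip_force: 0.0
```

>>> arm_command(commands=[[[0.8,0,0],[0,0,0]],[[0.8,0,0],[0,0,0]],[[0.8,0,0],[0,0,0]],[[0.8,0,0],[0,0,0]],[[0.8,0,0],[0,0,0]],[[0.8,0,0],[0,0,0]],[[0.8,0,0],[0,0,0]],[[0.8,0,0],[0,0,0]]])

```text
t: 1.7
tcp_pos: [0.5444, -0.2274, 0.2501]
ee_rot: [[0.988, 0.151, 0.0], [0.151, -0.988, -0.0], [0.0, 0.0, -1.0]]
wrist_force: [0.1, -0.3, -0.1]
gripper_width: 0.0005
grip_force: 0.0
```

```bash
cat >> h.py <<'E'
def wcloud():
    o=robot.get_obs(); img,d=viewer.read_camera('wrist'); i,f=info('wrist')
    v,u=np.mgrid[0:400,0:640]; f=info('wrist')[1]
    a=u-i['cx']; b=v-i['cy']; r=np.hypot(a,b)+1e-9; t=np.tan(r/f)
    D=np.stack([a/r*t,-b/r*t,-np.ones_like(r)],-1)
    M=np.array(i['mount']); T=np.eye(4); T[:3,:3]=o['ee_rot']; T[:3,3]=o['tcp_pos']; T=T@M
    return o,img,d,(D*d[...,None])@T[:3,:3].T+T[:3,3], D@T[:3,:3].T, T[:3,3]
E
python3 - <<'E'
from h import *
o,img,d,P,D,C=wcloud(); np.savez('w1.npz',img=img,d=d,P=P,D=D,C=C)
print(o['t'],o['tcp_pos'],o['ee_rot'],o['gripper_width'])
cv2.imwrite('pics/w1.png',np.clip(img*1.6,0,255).astype(np.uint8))
E
```

```text
1.7 [ 0.54435301 -0.22738839  0.2501208 ] [[ 9.88480020e-01  1.51351174e-01  2.68977852e-04]
 [ 1.51351220e-01 -9.88480037e-01 -1.59815952e-04]
 [ 2.41690905e-04  1.98685001e-04 -9.99999951e-01]] 0.0004758644360954026
```

View pics/w1.png

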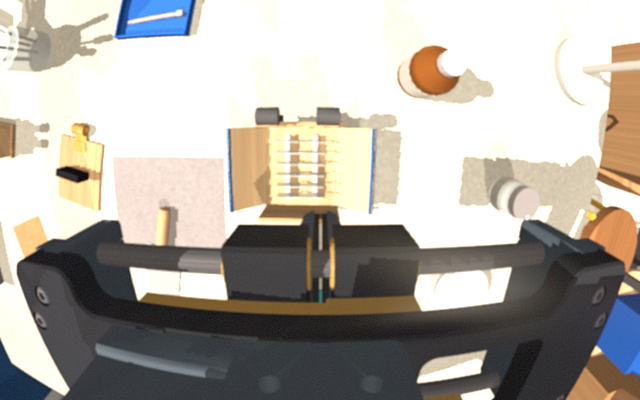

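The wrist view shows the case at (300,165), the knuckles at (267,116) and (328,116), blue panel edges at x≈229 and 374, and the lid at (80,170).

```bash
cat >> h.py <<'E'
def comps(m,lo,box):
    n,l,st,c=cv2.connectedComponentsWithStats(m.astype(np.uint8))
    return [(c[i],l==i) for i in range(1,n) if st[i][4]>=lo and box[0]<c[i][0]<box[1] and box[2]<c[i][1]<box[3]]
from scipy.optimize import least_squares
def knuckles(z,box):
    img,P=z['img'],z['P']; V=cv2.cvtColor(img,cv2.COLOR_BGR2HSV)[...,2]
    ks=comps((V<60)&(P[...,2]>0.082)&(P[...,2]<0.105),30,box); out=[]
    for c,m in ks:
        m=cv2.erode(m.astype(np.uint8),np.ones((3,3)))>0
        out.append(P[m]); print('kn',c.round(1),m.sum(),P[m].mean(0).round(4),P[m].min(0).round(4),P[m].max(0).round(4))
    return out
def cyl(Q,z0=None): # fit horizontal-axis cylinder r=10mm : x0,yaw,zc  about centroid y
    c=Q.mean(0)
    def f(p):
        n=np.array([np.cos(p[1]),np.sin(p[1])]); return np.hypot((Q[:,:2]-c[:2])@n-p[0],Q[:,2]-p[2])-0.01
    s=least_squares(f,[0,0.12,0.088],loss='soft_l1',f_scale=0.001)
    n=np.array([np.cos(s.x[1]),np.sin(s.x[1])]); print('cyl pt',(c[:2]+n*s.x[0]).round(4),'yaw',np.degrees(s.x[1]).round(2),'z',s.x[2].round(4),'rms',np.sqrt(np.mean(s.fun**2)).round(5)); return c[:2]+n*s.x[0],s.x
E
python3 - <<'E'
from h import *
z=np.load('w1.npz')
q=knuckles(z,(230,370,90,140))
for k in q:
    p,x=cyl(k); t=np.array([-np.sin(x[1]),np.cos(x[1])]); e=k[:,:2]@t; print('along',np.percentile(e,[1,99]))
p,x=cyl(np.vstack(q))
hsv=cv2.cvtColor(z['img'],cv2.COLOR_BGR2HSV); P=z['P']
for c,m in comps(cv2.inRange(hsv,(100,100,30),(130,255,255)),30,(215,390,110,225)):
    Q=P[m]; Q=Q[np.isfinite(Q).all(1)&(Q[:,2]>0.02)]; d=Q[:,:2]-np.median(Q[:,:2],0); v=np.linalg.svd(d)[2][0]
    print('blue',c.round(1),len(Q),np.median(Q,0).round(4),'dir',np.degrees(np.arctan2(v[1],v[0])).round(2)%180)
E
```

```text
Traceback (most recent call last):
ValueError: need at least one array to concatenate
```

```bash
python3 - <<'E'
from h import *
z=np.load('w1.npz'); P=z['P'];V=z['img'].max(2);d=z['d']
print(P[108:126:2,267].round(3)); print(V[108:126:2,267],V[108:126:2,328]); print(P[108:126:2,328].round(3))
E
```

```text
[[ 0.619 -0.159  0.093]
 [ 0.616 -0.16   0.096]
 [ 0.614 -0.16   0.099]
 [ 0.612 -0.161  0.098]
 [ 0.61  -0.161  0.099]
 [ 0.608 -0.161  0.098]
 [ 0.606 -0.162  0.099]
 [ 0.604 -0.161  0.096]
 [ 0.602 -0.161  0.092]]
[ 81  69  81  86  91  89  83  73 112] [75 71 80 85 90 88 85 75 91]
[[ 0.627 -0.223  0.093]
 [ 0.625 -0.223  0.095]
 [ 0.623 -0.223  0.099]
 [ 0.621 -0.223  0.098]
 [ 0.619 -0.224  0.099]
 [ 0.617 -0.224  0.099]
 [ 0.615 -0.224  0.098]
 [ 0.613 -0.225  0.096]
 [ 0.613 -0.217  0.421]]
```

```bash
sed -i 's/(V<60)&(P\[...,2\]>0.082)/(V<100)\&(P[...,2]>0.080)/' h.py; cat > m.py <<'E'
from h import *
import sys
z=np.load(sys.argv[1]); box=eval(sys.argv[2]); bb=eval(sys.argv[3])
q=knuckles(z,box)
p,x=cyl(np.vstack(q)); t=np.array([-np.sin(x[1]),np.cos(x[1])])
for k in q:
    cyl(k); e=(k[:,:2]-p)@t; print('along',np.percentile(e,[0,2,98,100]).round(4),'mid', (p+t*(e.max()+e.min())/2).round(4))
hsv=cv2.cvtColor(z['img'],cv2.COLOR_BGR2HSV); P=z['P']
for c,m in comps(cv2.inRange(hsv,(100,100,30),(130,255,255)),30,bb):
    Q=P[m]; Q=Q[np.isfinite(Q).all(1)&(Q[:,2]>0.02)]; d=Q[:,:2]-np.median(Q[:,:2],0); v=np.linalg.svd(d)[2][0]
    print('blue',c.round(1),len(Q),np.median(Q,0).round(4),'dir',np.degrees(np.arctan2(v[1],v[0])).round(2)%180)
E
python3 m.py w1.npz '(230,370,90,140)' '(215,390,110,225)'
```

```text
kn [267.3 115.7] 298 [ 0.6106 -0.1609  0.097 ] [ 0.6025 -0.172   0.0815] [ 0.6187 -0.1493  0.1001]
kn [328.  116.1] 288 [ 0.6187 -0.2235  0.0972] [ 0.6102 -0.2353  0.093 ] [ 0.6275 -0.213   0.1004]
cyl pt [ 0.6148 -0.1916] yaw 8.02 z 0.0884 rms 0.00085
cyl pt [ 0.6105 -0.1609] yaw 8.39 z 0.0884 rms 0.00093
along [0.0203 0.0207 0.0419 0.0423] mid [ 0.6104 -0.1607]
cyl pt [ 0.6193 -0.2234] yaw 8.5 z 0.0883 rms 0.00076
along [-0.0438 -0.0429 -0.0221 -0.0211] mid [ 0.6193 -0.2237]
blue [371.8 165.5] 99 [ 0.5741 -0.2862  0.0549] dir 7.52000000000001
blue [230.7 199.9] 41 [ 0.5009 -0.1197  0.0561] dir 6.840000000000003
```

>>> arm_command(commands=[[[0.3,-1.5,0],[0,0,0]],[[0.3,-3,0.5],[0,0,0]],[[0.3,-4.5,1.5],[0,0,0]],[[0.3,-5,2.5],[0,0,0]],[[0.3,-5,4],[0,0,0]],[[0.3,-5,5.5],[0,0,0]],[[0.3,-5,7],[0,0,0]],[[0.3,-5,7.5],[0,0,0]]])

```text
t: 2.55
tcp_pos: [0.5275, -0.0768, 0.0208]
ee_rot: [[0.988, 0.152, -0.008], [0.152, -0.988, 0.001], [-0.008, -0.002, -1.0]]
wrist_force: [-0.0, 0.8, 0.6]
gripper_width: 0.0004
grip_force: 0.0
```

```bash
cat >> h.py <<'E'
EYE=np.array([.6148,-.1922,.088]); YAW=8.1
RC=np.array([[np.cos(np.radians(YAW)),-np.sin(np.radians(YAW)),0],[np.sin(np.radians(YAW)),np.cos(np.radians(YAW)),0],[0,0,1]])
ORG=EYE-RC@np.array([.066,0,.088])
E
python3 -c "
from h import *
o=robot.get_obs(); print(o['t'],(RC.T@(o['tcp_pos']-ORG)).round(4),o['wrist_force'].round(2))"
```

```text
2.55 [-0.0042  0.1265  0.0208] [-0.02  0.77  0.62]
```

>>> arm_command(commands=[[[0.1,0.6,0],[0,0,0]],[[0.1,0.85,-0.1],[0,0,0]],[[0.1,1.05,-0.25],[0,0,0]],[[0.1,1.3,-0.37],[0,0,0]],[[0.1,1.55,-0.46],[0,0,0]],[[0.1,1.8,-0.54],[0,0,0]],[[0.1,2,-0.58],[0,0,0]],[[0.1,2.05,-0.6],[0,0,0]]])

```text
t: 3.35
tcp_pos: [0.5433, -0.1386, 0.0432]
ee_rot: [[0.988, 0.151, 0.001], [0.151, -0.988, -0.0], [0.001, 0.0, -1.0]]
wrist_force: [0.3, 0.7, -0.5]
gripper_width: 0.0002
grip_force: 0.3
```

```bash
python3 -c "
from h import *
o=robot.get_obs(); print(o['t'],(RC.T@(o['tcp_pos']-ORG)).round(4),o['wrist_force'].round(2))
img,d,P=cloud('scene'); cv2.imwrite('pics/s1.png',cv2.resize(np.clip(img[130:250,180:340]*1.5,0,255).astype(np.uint8),None,fx=4,fy=4))"
```

```text
3.35 [0.0028 0.0632 0.0432] [ 0.35  0.67 -0.49]
```

View pics/s1.png

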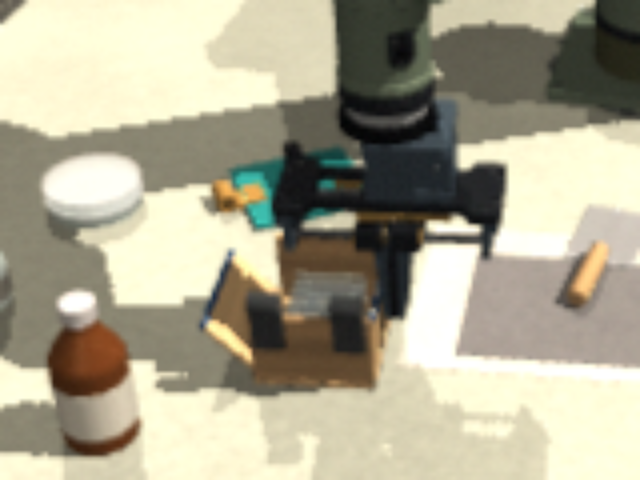

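>>> arm_command(commands=[[[0,0.08,0],[0,0,0]],[[0,-0.6,-0.1],[0,0,0]],[[0,-0.7,-1.7],[0,0,0]],[[0,-0.7,-3.2],[0,0,0]],[[0,1,-3.5],[0,0,0]],[[0,2.6,-3.5],[0,0,0]],[[0,4.2,-3.5],[0,0,0]],[[0,5.8,-3.5],[0,0,0]]])

```text
t: 4.2
tcp_pos: [0.5695, -0.3114, 0.148]
ee_rot: [[0.988, 0.153, 0.0], [0.153, -0.988, -0.0], [0.0, 0.0, -1.0]]
wrist_force: [0.1, -0.1, 0.3]
gripper_width: 0.0003
grip_force: 0.0
```

>>> arm_command(commands=[[[0,0.5,0],[0,0,0]],[[0,0.5,0.8],[0,0,0]],[[0,0.5,2.2],[0,0,0]],[[0,0.5,3.6],[0,0,0]],[[0,0.5,4.1],[0,0,0]],[[0,0.5,4.1],[0,0,0]],[[0,0.1,4.1],[0,0,0]],[[0,-0.15,4.05],[0,0,0]]])

```text
t: 5.0
tcp_pos: [0.5699, -0.3047, 0.0286]
ee_rot: [[0.988, 0.152, 0.003], [0.152, -0.988, -0.001], [0.003, 0.002, -1.0]]
wrist_force: [0.7, 0.3, -0.6]
gripper_width: 0.0004
grip_force: 0.0
```

```bash
python3 -c "
from h import *
o=robot.get_obs(); print(o['t'],(RC.T@(o['tcp_pos']-ORG)).round(4),o['wrist_force'].round(2))"
```

```text
5.0 [ 0.0057 -0.1051  0.0286] [ 0.67  0.28 -0.63]
```

>>> arm_command(commands=[[[-0.1,-0.2,-0.05],[0,0,0]],[[-0.1,-0.4,-0.18],[0,0,0]],[[-0.1,-0.65,-0.3],[0,0,0]],[[-0.1,-0.9,-0.4],[0,0,0]],[[-0.1,-1.15,-0.47],[0,0,0]],[[-0.1,-1.3,-0.5],[0,0,0]],[[-0.1,-1.42,-0.53],[0,0,0]],[[-0.1,-1.46,-0.53],[0,0,0]]])

```text
t: 5.8
tcp_pos: [0.5589, -0.262, 0.0421]
ee_rot: [[0.988, 0.152, -0.001], [0.152, -0.988, 0.0], [-0.001, -0.0, -1.0]]
wrist_force: [0.0, -0.8, 0.0]
gripper_width: 0.0007
grip_force: 0.3
```

```bash
python3 -c "
from h import *
o=robot.get_obs(); print(o['t'],(RC.T@(o['tcp_pos']-ORG)).round(4),o['wrist_force'].round(2))"
```

```text
5.8 [ 0.0008 -0.0612  0.0421] [ 0.02 -0.84  0.04]
```

>>> arm_command(commands=[[[0,-0.06,0],[0,0,0]],[[0,0.6,-0.1],[0,0,0]],[[0,0.7,-1.6],[0,0,0]],[[0,0.7,-3.2],[0,0,0]],[[-0.2,-0.5,-4.5],[0,0,0]],[[-0.7,-2,-6],[0,0,0]],[[-0.7,-2,-6],[0,0,0]],[[-0.7,-2,-6],[0,0,0]]], jaw=1)

```text
t: 6.6
tcp_pos: [0.5296, -0.2056, 0.2244]
ee_rot: [[0.988, 0.154, 0.004], [0.154, -0.988, -0.002], [0.003, 0.002, -1.0]]
wrist_force: [0.6, -0.2, -0.6]
gripper_width: 0.0619
grip_force: 0.0
```

```bash
python3 - <<'E'
from h import *
o,img,d,P,D,C=wcloud(); np.savez('w2.npz',img=img,d=d,P=P,D=D,C=C)
print(o['t'],(RC.T@(o['tcp_pos']-ORG)).round(4))
cv2.imwrite('pics/w2.png',np.clip(img*1.3,0,255).astype(np.uint8))
E
python3 m.py w2.npz '(150,450,40,240)' '(215,430,50,250)'
```

```text
6.6 [-0.0202 -0.0012  0.2244]
kn [286.5 103.7] 356 [ 0.6102 -0.1604  0.0971] [ 0.6018 -0.1712  0.0922] [ 0.6188 -0.149   0.0998]
kn [352.3 105.1] 330 [ 0.6188 -0.2227  0.0972] [ 0.6102 -0.2346  0.0935] [ 0.6272 -0.2119  0.1   ]
cyl pt [ 0.6147 -0.1903] yaw 7.71 z 0.0882 rms 0.00064
cyl pt [ 0.6106 -0.1603] yaw 7.4 z 0.0882 rms 0.00063
along [0.02   0.0201 0.0404 0.0414] mid [ 0.6105 -0.1599]
cyl pt [ 0.6191 -0.2226] yaw 7.0 z 0.0882 rms 0.00064
along [-0.0437 -0.043  -0.0226 -0.0217] mid [ 0.6191 -0.2227]
blue [274.6 144.4] 174 [ 0.5671 -0.1506  0.0684] dir 7.52000000000001
blue [362.8 150. ] 104 [ 0.5767 -0.2443  0.0684] dir 7.22999999999999
```

View pics/w2.png

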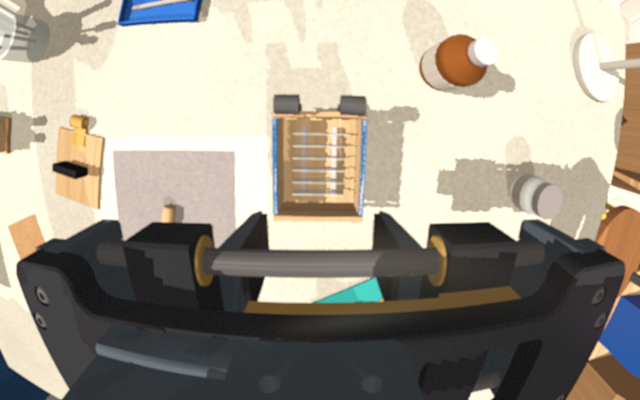

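The panels are upright: both blue edges, at (275,144) and (363,150), sit at z = 68 mm. Now to look at the lid.

>>> arm_command(commands=[[[0,-1.5,-0.2],[0,0,-0.9]],[[0.1,-3,-0.2],[0,0,-1.9]],[[0.1,-4.5,-0.2],[0,0,-2.9]],[[0.1,-6,-0.2],[0,0,-3.9]],[[0.2,-7.5,-0.2],[0,0,-4.9]],[[0.2,-9,-0.2],[0,0,-5.9]],[[0.3,-10.5,-0.1],[0,0,-6.9]],[[0.3,-11.3,0],[0,0,-7.9]]])

```text
t: 7.45
tcp_pos: [0.4865, 0.1321, 0.2196]
ee_rot: [[0.303, 0.953, -0.004], [0.953, -0.303, -0.001], [-0.002, -0.003, -1.0]]
wrist_force: [0.4, -0.4, -0.4]
gripper_width: 0.0914
grip_force: 0.0
```

>>> arm_command(commands=[[[0,0,0],[0,0,-0.7]],[[0,0,0],[0,0,-1.4]],[[0,0,0],[0,0,-1.4]],[[0,0,0],[0,0,-1.4]],[[0,0,0],[0,0,-1.4]],[[0,0,0],[0,0,-1.4]],[[0,0,0],[0,0,-1.4]],[[0,0,0],[0,0,-1.4]]])

```text
t: 8.25
tcp_pos: [0.4867, 0.1299, 0.2224]
ee_rot: [[0.12, 0.993, 0.0], [0.993, -0.12, -0.0], [-0.0, 0.0, -1.0]]
wrist_force: [-0.3, -0.7, 0.3]
gripper_width: 0.0911
grip_force: 0.0
```

```bash
sed -i 's/^EYE=.*/EYE=np.array([.6148,-.1917,.088]); YAW=7.8/' h.py; python3 - <<'E'
from h import *
o,img,d,P,D,C=wcloud(); np.savez('w3.npz',img=img,d=d,P=P,D=D,C=C)
print(o['t'],o['tcp_pos'],o['joint_positions'].round(1))
cv2.imwrite('pics/w3.png',np.clip(img*1.3,0,255).astype(np.uint8))
E
```

```text
8.25 [0.48672516 0.12994535 0.22236084] [13.6 11.6 97.8 -0.  70.6 20.5]
```

View pics/w3.png

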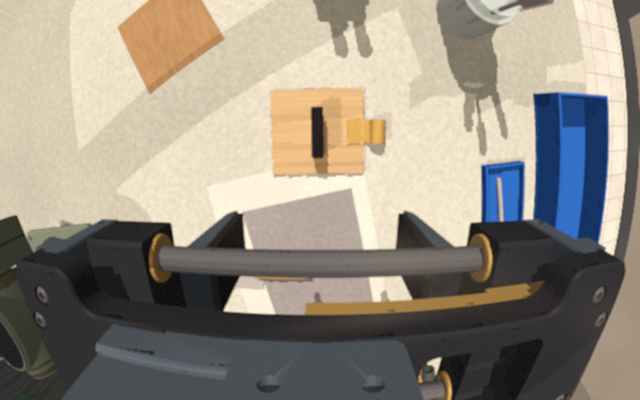

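The lid's plate is centred near (317,132), its black handle at (318,132) and its brass knuckle at (375,131).

```bash
python3 - <<'E'
from h import *
z=np.load('w3.npz'); img,P=z['img'],z['P']; Z=P[...,2]
box=(260,395,80,185)
V=img.max(2)
for n,m in dict(handle=(V<70)&(Z>.03)&(Z<.045), knuck=(Z>.009)&(Z<.03)&(V>70)).items():
    for c,mm in comps(m,60,box):
        Q=P[mm]; Q=Q[np.abs(Q[:,2]-np.median(Q[:,2]))<.012]
        r=cv2.minAreaRect((Q[:,:2]*1000).astype(np.float32)); print(n,c.round(1),len(Q),np.median(Q,0).round(4),np.array(r[0]).round(1),np.array(r[1]).round(1),round(r[2],1))
# plate by colour edges
hsv=cv2.cvtColor(img,cv2.COLOR_BGR2HSV)
m=cv2.inRange(hsv,(5,70,60),(25,255,255))>0
for c,mm in comps(m,1500,box):
    mm=cv2.morphologyEx(mm.astype(np.uint8),cv2.MORPH_OPEN,np.ones((35,35))) 
    # rays onto z=6 mm
    D,C=z['D'],z['C']; s=(.006-C[2])/D[...,2]; G=C+D*s[...,None]; Q=G[mm>0]
    r=cv2.minAreaRect((Q[:,:2]*1000).astype(np.float32)); print('plate',c,np.array(r[0]).round(1),np.array(r[1]).round(1),round(r[2],2))
E
```

```text
handle [317.3 132.3] 519 [0.4908 0.1861 0.0384] [490.9 185.4] [56.8 11.9] 85.0
knuck [377.4 131.6] 371 [0.5631 0.1776 0.0189] [563.8 177.8] [28.7 19.5] 84.9
plate [321.18618355 130.85644433] [490.4 185.5] [107.5 116. ] 83.56
```

```bash
python3 - <<'E'
from h import *
goto((.4907,.1856,.10),down(84.2)); goto((.4907,.1856,.011),down(84.2))
E
```

```text
shift [ 1.86 -0.09  4.08] turn [ 0.   -0.   -0.13] rows 3.0 1.0
shift [ 1.86 -0.09  7.05] turn [ 0.   -0.   -0.13] rows 5.0 1.0
```

>>> arm_command(commands=[[[1,-0.1,0.8],[0,0,-0.13]],[[1.86,-0.1,2],[0,0,-0.13]],[[1.86,-0.1,3.4],[0,0,-0.13]],[[1.86,-0.1,4.7],[0,0,-0.13]],[[1.86,-0.1,5.9],[0,0,-0.13]],[[1.86,-0.1,6.7],[0,0,-0.13]],[[1.86,-0.1,7.0],[0,0,-0.13]],[[1.86,-0.1,7.0],[0,0,-0.13]]])

```text
t: 9.1
tcp_pos: [0.4899, 0.1856, 0.0115]
ee_rot: [[0.101, 0.995, -0.002], [0.995, -0.101, -0.001], [-0.001, -0.002, -1.0]]
wrist_force: [-0.3, -0.4, 0.0]
gripper_width: 0.0913
grip_force: 0.0
```

>>> arm_command(commands=[[[0,0,0],[0,0,0]],[[0,0,0],[0,0,0]],[[0,0,0],[0,0,0]],[[0,0,0],[0,0,0]],[[0,0,0],[0,0,0]],[[0,0,0],[0,0,0]],[[0,0,0],[0,0,0]],[[0,0,0],[0,0,0]]], jaw=0, force=35)

```text
t: 9.9
tcp_pos: [0.4904, 0.1858, 0.0123]
ee_rot: [[0.101, 0.995, 0.0], [0.995, -0.101, -0.0], [-0.0, 0.0, -1.0]]
wrist_force: [-0.4, 0.7, 0.2]
gripper_width: 0.0301
grip_force: 0.0
```

>>> arm_command(commands=[[[0,0,0],[0,0,0]],[[0,0,0],[0,0,0]],[[0,0,0],[0,0,0]],[[0,0,0],[0,0,0]],[[0,0,0],[0,0,0]],[[0,0,0],[0,0,0]],[[0,0,0],[0,0,0]],[[0,0,0],[0,0,0]]])

```text
t: 10.7
tcp_pos: [0.4903, 0.1858, 0.0122]
ee_rot: [[0.101, 0.995, -0.0], [0.995, -0.101, -0.0], [-0.0, -0.0, -1.0]]
wrist_force: [-0.2, 0.9, -0.5]
gripper_width: 0.0138
grip_force: 35.0
```

>>> arm_command(commands=[[[0,0,-0.3],[0,0,0]],[[0,0,-1],[0,0,0]],[[0,0,-1.8],[0,0,0]],[[0,0,-2.8],[0,0,0]],[[0,0,-3.8],[0,0,0]],[[0,0,-5],[0,0,0]],[[0,0,-6],[0,0,0]],[[0,0,-6],[0,0,0]]])

```text
t: 11.5
tcp_pos: [0.4929, 0.1867, 0.1974]
ee_rot: [[0.101, 0.995, 0.01], [0.995, -0.101, 0.003], [0.004, 0.009, -1.0]]
wrist_force: [0.4, 0.7, -0.7]
gripper_width: 0.0139
grip_force: 35.0
```

```bash
cat > lid.py <<'E'
from h import *
o,img,d,P,D,C=wcloud(); np.savez('w4.npz',img=img,d=d,P=P,D=D,C=C)
R=np.array(o['ee_rot']); T=(P-o['tcp_pos'])@R   # tool coords
print(o['t'],o['tcp_pos'].round(4),o['wrist_force'].round(2),o['grip_force'],o['gripper_width'])
hsv=cv2.cvtColor(img,cv2.COLOR_BGR2HSV)
w=(cv2.inRange(hsv,(5,60,50),(28,255,255))>0)&(np.abs(T[...,0])<.075)&(np.abs(T[...,1])<.1)&(np.abs(T[...,2])<.03)
print('n',w.sum()); v,u=np.where(w); print(u.min(),u.max(),v.min(),v.max())
Q=T[w]; pl=Q[(np.abs(Q[:,1])<.05)]; 
A=np.c_[pl[:,:2],np.ones(len(pl))]
k=np.ones(len(pl),bool)
for _ in range(6): s=np.linalg.lstsq(A[k],pl[k,2],rcond=None)[0]; k=np.abs(A@s-pl[:,2])<.003
print('plate plane in tool',s.round(4),k.sum(), 'tilt deg',np.degrees(s[:2]).round(2))
kn=w&(T[...,1]>.06)
q=T[kn]; print('knuckle',len(q),np.median(q,0).round(4),q.min(0).round(4),q.max(0).round(4))
cv2.imwrite('pics/w4.png',np.clip(img*1.3,0,255).astype(np.uint8))
E
python3 lid.py
```

```text
11.5 [0.4929 0.1867 0.1974] [ 0.44  0.73 -0.7 ] 34.999659061431885 0.013942582283106783
n 14524
223 457 147 302
plate plane in tool [ 0.005  -0.0024  0.0055] 11458 tilt deg [ 0.29 -0.14]
knuckle 990 [ 0.0107  0.0732 -0.0055] [-0.0042  0.06   -0.0093] [0.0158 0.0845 0.0124]
```

View pics/w4.png

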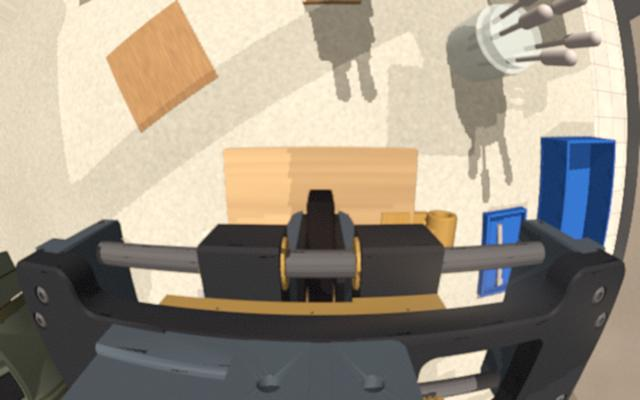

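The lid is held level: plate far edge at row 149 and knuckle at (440,225). Next I refine its pose in the tool frame.

```bash
cat > eye.py <<'E'
from h import *
z=np.load('w4.npz'); img,P=z['img'],z['P']; o=robot.get_obs(); R=np.array(o['ee_rot']); T=(P-o['tcp_pos'])@R
hsv=cv2.cvtColor(img,cv2.COLOR_BGR2HSV)
w=(cv2.inRange(hsv,(5,60,50),(28,255,255))>0)&(np.abs(T[...,2]-.0055)<.004)&(np.abs(T[...,1])<.053)&(T[...,0]>.03)&(T[...,0]<.07)
# far edge: per column, topmost
e=[]
for u in range(235,410):
    v=np.where(w[:,u])[0]
    if len(v): e.append(T[v[0],u])
e=np.array(e); f=np.polyfit(e[:,1],e[:,0],1); 
for _ in range(4): k=np.abs(np.polyval(f,e[:,1])-e[:,0])<.0015; f=np.polyfit(e[k,1],e[k,0],1)
print('far edge x at y0',f[1].round(4),'(nominal .054) slope deg',np.degrees(f[0]).round(2))
kn=(cv2.inRange(hsv,(5,60,50),(28,255,255))>0)&(T[...,1]>.066)&(T[...,1]<.09)&(np.abs(T[...,2])<.02)&(np.abs(T[...,0])<.03)
Q=T[cv2.erode(kn.astype(np.uint8),np.ones((3,3)))>0]
def g(p):
    return np.hypot(Q[:,1]-p[0]-p[2]*Q[:,0],Q[:,2]-p[1])-.01
s=least_squares(g,[.075,.0015,0],loss='soft_l1',f_scale=.001); print('knuckle axis tool y,z,slope',s.x.round(4),'rms',np.std(s.fun).round(5),'n',len(Q),'x max',np.percentile(T[kn][:,0],[98,99.5]).round(4))
E
python3 eye.py
```

```text
far edge x at y0 0.0547 (nominal .054) slope deg -0.05
knuckle axis tool y,z,slope [ 0.0774 -0.0012 -0.047 ] rms 0.00144 n 731 x max [0.016  0.0163]
```

```bash
cat >> h.py <<'E'
ET=np.array([.0005,.0755,.0014])
def togo(dz,dy=0,dx=0): goto(EYE+RC@[dx,dy,0]+[0,0,dz]-down(YAW+90)@ET,down(YAW+90))
E
python3 -c "
from h import *
print(robot.get_obs()['ee_rot'].round(3)); togo(.08); togo(0)"
```

```text
[[ 0.101  0.995  0.005]
 [ 0.995 -0.101  0.002]
 [ 0.002  0.005 -1.   ]]
shift [-12.72   2.92   0.83] turn [ 0.04 -0.01 -1.7 ] rows 8.0 2.0
shift [-12.73   2.91   3.5 ] turn [ 0.04 -0.01 -1.7 ] rows 9.0 2.0
```

>>> arm_command(commands=[[[-1,0.2,0],[0,0,-0.2]],[[-2.3,0.5,0],[0,0,-0.4]],[[-3.7,0.8,0],[0,0,-0.6]],[[-5.1,1.2,0],[0,0,-0.8]],[[-6.5,1.5,0],[0,0,-1]],[[-7.9,1.8,0],[0,0,-1.2]],[[-9.3,2.1,0.2],[0,0,-1.4]],[[-10.6,2.4,0.4],[0,0,-1.6]]])

```text
t: 12.35
tcp_pos: [0.5286, -0.1396, 0.1786]
ee_rot: [[-0.122, 0.993, -0.003], [0.993, 0.122, 0.001], [0.001, -0.003, -1.0]]
wrist_force: [1.1, 0.8, -1.2]
gripper_width: 0.0138
grip_force: 35.0
```

>>> arm_command(commands=[[[-0.9,0.2,0.2],[0,0,-0.1]],[[-1.5,0.4,0.4],[0,0,-0.1]],[[-1.9,0.5,0.5],[0,0,-0.1]],[[-2,0.5,0.5],[0,0,-0.1]],[[-2,0.5,0.5],[0,0,-0.1]],[[-2,0.5,0.5],[0,0,-0.1]],[[-2,0.5,0.5],[0,0,-0.1]],[[-2,0.5,0.5],[0,0,-0.1]]])

```text
t: 13.15
tcp_pos: [0.5519, -0.1948, 0.1658]
ee_rot: [[-0.136, 0.991, 0.001], [0.991, 0.136, -0.0], [-0.0, 0.0, -1.0]]
wrist_force: [0.2, 0.2, -1.6]
gripper_width: 0.014
grip_force: 35.0
```

```bash
python3 -c "
from h import *
togo(.04);togo(0)"; python3 lid.py; python3 eye.py
```

```text
shift [-0.2  -0.43  1.21] turn [0. 0. 0.] rows 1.0 1.0
shift [-0.2  -0.43  2.55] turn [0. 0. 0.] rows 2.0 1.0
13.15 [ 0.5519 -0.1948  0.1658] [ 0.23  0.16 -1.55] 34.9997216463089 0.013971010983037135
n 14538
223 457 147 302
plate plane in tool [ 0.0045 -0.0024  0.0055] 11454 tilt deg [ 0.26 -0.14]
knuckle 997 [ 0.0105  0.0734 -0.0056] [-0.0046  0.0601 -0.0095] [0.0154 0.0848 0.0121]
far edge x at y0 0.0539 (nominal .054) slope deg -0.02
knuckle axis tool y,z,slope [ 0.0758  0.0018 -0.0378] rms 0.00145 n 689 x max [0.0153 0.0154]
```

View pics/w4.png

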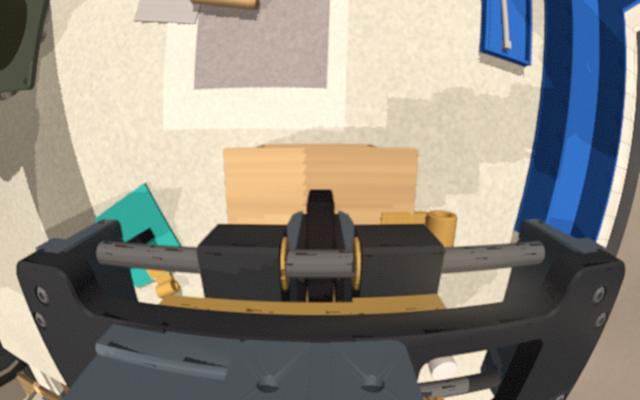

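>>> arm_command(commands=[[[-0.1,-0.2,0],[0,0,0]],[[-0.2,-0.43,0.2],[0,0,0]],[[-0.2,-0.43,0.6],[0,0,0]],[[-0.2,-0.43,1],[0,0,0]],[[-0.2,-0.43,1.4],[0,0,0]],[[-0.2,-0.43,1.7],[0,0,0]],[[-0.2,-0.43,1.7],[0,0,0]],[[-0.2,-0.43,1.7],[0,0,0]]])

```text
t: 14.0
tcp_pos: [0.5401, -0.2033, 0.114]
ee_rot: [[-0.136, 0.991, -0.0], [0.991, 0.136, 0.0], [0.0, -0.0, -1.0]]
wrist_force: [0.6, 1.1, -1.5]
gripper_width: 0.0138
grip_force: 35.0
```

```bash
python3 -c "
from h import *
togo(0)"; python3 lid.py; python3 eye.py; cat > cmp.py <<'E'
from h import *
z=np.load('w4.npz'); img,P=z['img'],z['P']; Z=P[...,2]
L=(P-EYE)@RC; V=img.max(2)
m=(V<110)&(np.abs(L[...,0])<.013)&(L[...,1]>.012)&(L[...,1]<.05)&(np.abs(L[...,2])<.014)
for c,mm in comps(m,15,(0,640,0,400)):
    q=L[mm]; print('dark',c.round(1),len(q),q.min(0).round(4),q.max(0).round(4))
    g=lambda p:np.hypot(q[:,0]-p[0],q[:,2]-p[1])-.01
    s=least_squares(g,[0,0],loss='soft_l1',f_scale=.001); print('axis offset from EYE x,z',s.x.round(4),np.std(s.fun).round(5))
o=robot.get_obs(); hsv=cv2.cvtColor(img,cv2.COLOR_BGR2HSV)
b=(cv2.inRange(hsv,(5,60,50),(28,255,255))>0)&(np.abs(L[...,0])<.014)&(np.abs(L[...,1])<.025)&(L[...,2]>-.02)&(L[...,2]<.09)&(((P-o['tcp_pos'])@o['ee_rot'])[...,1]>.066)
for c,mm in comps(b,15,(0,640,0,400)):
    q=L[mm]; print('brass',c.round(1),len(q),q.min(0).round(4),q.max(0).round(4))
    g=lambda p:np.hypot(q[:,0]-p[0],q[:,2]-p[1])-.01
    s=least_squares(g,[0,q[:,2].max()-.01],loss='soft_l1',f_scale=.001); print('axis x,z',s.x.round(4),np.std(s.fun).round(5),'y max',np.percentile(q[:,1],99).round(4))
E
python3 cmp.py
```

```text
shift [0.03 0.   0.82] turn [-0. -0. -0.] rows 1.0 1.0
14.0 [ 0.5401 -0.2033  0.114 ] [ 0.58  1.11 -1.48] 34.99971270561218 0.013781122708481
n 14572
223 457 147 302
plate plane in tool [ 0.0046 -0.0022  0.0055] 11461 tilt deg [ 0.26 -0.13]
knuckle 1042 [ 0.0109  0.0728 -0.0051] [-0.0044  0.0601 -0.0093] [0.0456 0.085  0.0299]
far edge x at y0 0.054 (nominal .054) slope deg -0.03
knuckle axis tool y,z,slope [ 0.0756  0.0024 -0.0357] rms 0.00148 n 629 x max [0.0153 0.0154]
dark [430.7 176.1] 1100 [-0.0105  0.0204 -0.0126] [0.0083 0.0454 0.0122]
axis offset from EYE x,z [-0.0001  0.0004] 0.00097
brass [442.4 225.4] 852 [-0.0093 -0.0057  0.0142] [0.0094 0.0142 0.0354]
axis x,z [-0.      0.0243] 0.00141 y max 0.0139
```

>>> arm_command(commands=[[[0.02,0,0.15],[0,0,0]],[[0.03,0,0.3],[0,0,0]],[[0.03,0,0.45],[0,0,0]],[[0.03,0,0.6],[0,0,0]],[[0.03,0,0.72],[0,0,0]],[[0.03,0,0.8],[0,0,0]],[[0.03,0,0.81],[0,0,0]],[[0.03,0,0.81],[0,0,0]]])

```text
t: 14.85
tcp_pos: [0.5399, -0.2024, 0.09]
ee_rot: [[-0.135, 0.991, 0.0], [0.991, 0.135, -0.0], [-0.0, 0.0, -1.0]]
wrist_force: [-0.3, 0.3, -0.4]
gripper_width: 0.0138
grip_force: 35.0
```

>>> arm_command(commands=[[[0,0,0],[0,0,0]],[[0,0,0],[0,0,0]],[[0,0,0],[0,0,0]],[[0,0,0],[0,0,0]],[[0,0,0],[0,0,0]],[[0,0,0],[0,0,0]],[[0,0,0],[0,0,0]],[[0,0,0],[0,0,0]]])

```text
t: 15.65
tcp_pos: [0.5398, -0.2024, 0.09]
ee_rot: [[-0.135, 0.991, -0.0], [0.991, 0.135, -0.0], [-0.0, -0.0, -1.0]]
wrist_force: [-0.3, 0.9, -2.1]
gripper_width: 0.0135
grip_force: 35.0
```

```bash
python3 -c "
from h import *
togo(0)"; python3 lid.py; python3 cmp.py; python3 -c "
from h import *
img,d,P=cloud('scene'); cv2.imwrite('pics/s2.png',cv2.resize(np.clip(img[130:250,180:340]*1.5,0,255).astype(np.uint8),None,fx=4,fy=4))"
```

```text
shift [-0.    0.01  0.02] turn [-0.  0. -0.] rows 1.0 1.0
15.65 [ 0.5398 -0.2024  0.09  ] [-0.29  0.93 -2.07] 34.99970734119415 0.013526696579006672
n 15109
223 457 147 302
plate plane in tool [ 0.0044 -0.0018  0.0055] 11458 tilt deg [ 0.25 -0.1 ]
knuckle 1572 [0.0136 0.0687 0.0051] [-0.0423  0.06   -0.0098] [0.0508 0.0853 0.0286]
dark [443.5 184.3] 1445 [-0.0108  0.0205 -0.014 ] [0.0084 0.0457 0.0119]
axis offset from EYE x,z [-0.0002  0.0002] 0.00127
dark [440.8 212.9] 86 [-0.0074  0.0121 -0.0075] [0.0068 0.0147 0.002 ]
axis offset from EYE x,z [-0.0017  0.0043] 0.00086
dark [427.9 216.4] 16 [-0.0102  0.0121 -0.0024] [-0.0091  0.0142  0.0049]
axis offset from EYE x,z [0.0001 0.0012] 0.0003
brass [440.1 223. ] 957 [-0.0097 -0.0049 -0.0192] [0.0096 0.0246 0.0118]
axis x,z [-0.0005 -0.0001] 0.00321 y max 0.0233
```

View pics/s2.png

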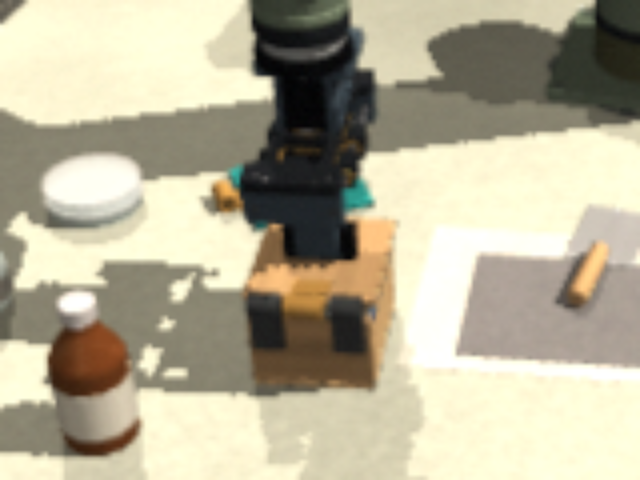

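The brass knuckle at (308,300) sits centred between the dark ones at (266,320) and (348,322), with the axes aligned within about 1 mm and the lid level and gripped. I'm handing in.

```bash
python3 -c "
from station import ticket
print(ticket.hand_in())"
```

```text
the job is handed in; nothing more can be done
None
```

The job is handed in: both panels were upright, and the gripper is holding the lid level over the case with its brass knuckle mid-gap and the holes in line to about 1 mm by my camera measurements; no verdict was shown at hand-in.

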